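Roll in the pump caddy and finish the kit

TASK

Roll the white pump caddy gently along the rollers, without lifting it on the way, until it is right up against the red end stop; then lift it off and set it down gently, flat inside the red-edged tray (either way round). To finish the kit, lower the red pipe so that it stands upright in the caddy's empty ring, and let go of it; leave the white pipe where it stands.

Things in the scene. Friction and masses are not known exactly. Their poses are not given: they have to be found in the camera images.
- caddy_centre (a point): Loose white open caddy on the rollers, 170 mm long (its x) x 100 wide (y), walls 50 high, 4 thick, about 0.55 kg. This point is its middle, 25 mm above its underside; z up, +x is the end facing the stop at the start. Its +x half holds a pump (fixed in it, 50 high), its -x half an empty ring. It balances close to the handle.
- caddy_handle (a point): Middle of the caddy's black handle bar: 14 mm thick along the caddy's x, 92 long along its y, 18 high (from 79 to 97 mm above the caddy's underside), on a web 8 mm thick. Grip it from above with the fingers on its two broad faces (closing along the caddy's x).
- caddy_ring (a point): Centre of the floor inside the caddy's empty grey ring (4 mm above the caddy's underside): ring bore 50 mm, 58 outside, 30 high, 43 mm from the handle's middle towards the caddy's -x. With fingers opened along the caddy's y they stay clear of the handle when the pipe is put in.
- stop (a point): Red end stop: middle of the face that the caddy runs against, at the height of the roller tops (45 mm above the bench). x points along the rollers in the rolling direction (level, towards the stop), y across, z up. The stop rises 35 mm above the rollers. When the caddy touches it, the caddy's centre is 85 mm before this point.
- track: The roller track, fixed to the bench across the front of the robot: 19 free steel rollers 18 mm thick over 440 mm, which turn very easily; side guides 108 mm apart rise 13 mm above the rollers. Origin at bench level under its middle; x along the rolling direction.
- red_tray_floor (a point): Centre of the inner floor (3 mm above the bench) of the tray with the RED edge, where the caddy belongs: inside 194 mm (its x) x 124 (its y), rim 7 thick and 8 above that floor. Fixed to the bench.
- blue_tray_floor (a point): The same point of an identical tray with a BLUE edge: not used. The two may change places.
- red_pipe_centre (a point): Middle (65 mm above its foot) of the loose red pipe, a solid round part 40 mm across, 130 tall, with a white top band, about 0.12 kg, standing upright on the bench; z up along the pipe. It may change places with the white pipe.
- white_pipe: White pipe, 40 mm across and 130 tall, standing upright on the bench: a bystander that looks like the red one but for colour; origin at the centre of its foot.
- caddy: The same caddy; origin at the centre of its underside.
- red_pipe: The same red pipe; origin at the centre of its foot.
Mind the look-alikes: they are no part of the job. Of the things like the red_pipe, leave any that is blue; of the rest the smaller one is meant.

How it is judged:
By the outcome, as a careful person would: the job done as asked, in the order asked, and still so for the second after the job is handed in, with the robot touching nothing.
It also fails if it takes over 72 s, if anything falls off the work surface, if the arm or the gripper's body presses on something with over 40 N, if the wrist force passes 120 N, or if a joint passes its speed limit or range.

ROBOT

A 6-joint arm with a two-finger parallel gripper is mounted at the origin on the work surface. World frame = base frame: x ahead of the robot, y to its left, z up, the work surface at z = 0. Lengths are in mm, angles in rad, forces in N, time in s.
With the tool pointing down it reaches from about 350 to 725 mm from the base axis. Payload 6 kg.
Tool frame: the origin (TCP) lies at the very end of the fingers, on their centre line; the grasp point (between the pads) lies 19 mm behind it; z points along the fingers, y is the direction in which the jaws open and shut (so a half turn about z gives the same grasp; the last joint's range is limited). The gripper opens to 85 mm and grips with 20 to 120 N. Pads are 22 mm wide; open, the fingers measure 114 mm over their backs; the gripper's body (76 mm by 85 mm) begins 54 mm behind the grasp point. The pads swing forward as they close: fully open they stand 13 mm farther back than shut.
Start: joints at [0.334, 0.04, 0.085, 0, -1.615, -0.334], TCP at [599.975, 0.017, 198.561] pointing down, gripper open.
Joint ranges: [-2.56, 2.56], [-1.29, 2.01], [-1.08, 1.49], [-3.29, 1.98], [-2.81, -0.18], [-2.99, 2.99]. Speed limits (rad/s): [2.57, 2.57, 3.01, 3.14, 3.14, 3.14].

INTERFACE

Orientations are given as a rotation vector (axis times angle).
In Python, from plant import bot, capture, camera_model gives the robot as it stands.
- The arm moves only by the tool play_rows, never from a script. Its argument "steps" is a list of rows, each a list of 2 entries, a list of its own where there are three numbers: the shift along the tool's x, y, z in mm, then the turn, a rotation vector about the tool's x, y, z in rad. In form: [[[x, y, z], [rx, ry, rz]], ...]. A call has exactly 8 rows; each row is the pose to reach, as a shift and turn from the pose commanded when the call began, along the tool's axes at that moment; what a row does not reach only later rows make up. A row lasts 1/12 s, in which the tool goes at most 41.7 mm and 7.16 degrees, less where a joint would pass 70% of its speed; a pose out of reach is approached as far as the arm can. A call with a gripper value outside its range is refused whole. "hand" is the closure, from 0 (fully open) to 1 (shut), set as the call begins (left out, the last holds). The fingers move at their own pace and stop on an object; "squeeze" is the grip in N (left out, the last holds). Time passes only in rows, so rows that repeat a pose let the fingers close, or fill a call up. It gives the time, the measured TCP pose, the force and the opening at its end, in the units of the state.
- bot.get_obs(): the state, without advancing time (a new reading comes with each control period).
- capture(name): name is "scene" or "side" or "wrist"; returns the picture (420x560x3 uint8, blue, green, red); there is no depth.
- camera_model(name): a dict with "fovy" (degrees; the focal length in pixels is half the picture's height over the tangent of half this angle, whatever the lens; pixels are square), "cx", "cy" (the principal point, pixels), "rvec" (rotation vector, rad) and "tvec" (3), from world to camera coordinates, as OpenCV has them. Camera axes: x right, y down, z forward; pixel columns grow to the right and rows downward; lengths in mm; the calibration is good to about 2 mm. The wrist camera is an equidistant fisheye: a pixel r from the principal point sees the ray r / f radians off the axis. A picture is of the moment at which its call begins: read the wrist's pose just before it. camera_model takes no time and is no camera call; for the wrist camera it gives the pose at the moment of the call.
- bot.finish_job(): hands the job in, once; it reports no verdict.
The state is a dict: "time_s": time; "q": joint angles; "dq": joint speeds; "tau": joint torques, N m; "ee_pos": TCP position; "orientation": TCP orientation; "wrist_force": force on the tool from outside, world axes, zero at the start; "torque": the same for the moment, N m; "finger_gap": finger opening in mm.
Only numpy, scipy, OpenCV 4.12 (cv2) and the standard library are available. Lean on these libraries where they do the work, as an engineer would, in place of code of your own. Each camera call takes 0.05 s, during which the arm holds its last target. There are 200 camera calls.

## Working session

There is one attempt and no reset: what is moved stays moved. The work goes in short steps, Python scripts to look and compute and a tool call to move; the robot and the scene stay as the last step left them, time stands still between calls to the robot, and variables do not carry over. Pictures are saved under pics/ and viewed, about 8 in all and at most 12, crops included, and the job is handed in when it is done.

Besides the shell and the picture viewer there is one more tool, called by a JSON object that holds its "name" and its "arguments", one argument or row to a line. play_rows: Moves the arm, as the interface text tells. Its arguments: {"type":"object","properties":{"steps":{"type":"array"},"hand":{"type":"number"},"squeeze":{"type":"number"}},"required":["steps"]}

```bash
ls; mkdir -p pics; cat > h.py <<'E'
import numpy as np, cv2
from scipy.spatial.transform import Rotation as R
from plant import bot, capture, camera_model
def rays(cm,uv,name):
    f=210/np.tan(np.radians(cm['fovy'])/2); Rm=R.from_rotvec(cm['rvec']).as_matrix(); t=np.array(cm['tvec'])
    d=(np.atleast_2d(uv)-[cm['cx'],cm['cy']]).astype(float)
    if name=='wrist':
        r=np.linalg.norm(d,axis=1,keepdims=True); th=r/f
        v=np.hstack([d/np.maximum(r,1e-9)*np.sin(th),np.cos(th)])
    else: v=np.hstack([d/f,np.ones((len(d),1))])
    return -Rm.T@t, v@Rm
def onz(cm,uv,z,name):
    c,v=rays(cm,uv,name); return c+v*((z-c[2])/v[:,2])[:,None]
E
python3 - <<'E'
from h import *
for n in('scene','side'):
    cv2.imwrite(f'pics/{n}0.png',capture(n)); cm=camera_model(n); print(n,cm,rays(cm,[[0,0]],n)[0])
o=bot.get_obs();print(o)
cm=camera_model('wrist');print(cm); cv2.imwrite('pics/wrist0.png',capture('wrist'))
E
```

```text
pics
scene {'fovy': 47.35905220187295, 'cx': 280.457794100865, 'cy': 205.46255597155525, 'rvec': array([ 2.28143593,  1.26254734, -0.35876647]), 'tvec': array([-320.33164649, -346.00841618, 1289.29258314])} [1004.55709067 -269.40700459  896.04378812]
side {'fovy': 54.99161722694294, 'cx': 281.9138281147126, 'cy': 205.29199975081127, 'rvec': array([ 2.3234388 , -0.15432005,  0.05084584]), 'tvec': array([-543.7966031 ,  133.65937299,  782.28886777])} [ 485.73969789 -542.99568034  628.30572431]
{'time_s': 0.1, 'q': array([ 3.33707686e-01,  4.08186324e-02,  8.39018824e-02, -4.08566101e-04,
       -1.61551585e+00, -3.33713902e-01]), 'dq': array([ 0.00304766, -0.00096176,  0.00271961,  0.00285704, -0.00098268,
        0.00221722]), 'tau': array([-5.15327309e-03, -3.69345725e+01,  3.48282552e+01,  6.95181236e+00,
       -4.58455834e-03,  1.14540936e-05]), 'ee_pos': array([5.99645927e+02, 7.19583754e-02, 1.97635984e+02]), 'orientation': array([ 2.22053915e+00, -2.22051313e+00, -1.69802742e-03]), 'wrist_force': array([ 2.92671177e-04, -1.58165674e-01, -3.43883288e-01]), 'torque': array([-0.04663633,  0.01168916, -0.00856294]), 'finger_gap': 85.48914520381611}
{'fovy': 65.70646984690485, 'cx': 281.8598818701529, 'cy': 210.47363091516644, 'rvec': array([-1.99369580e-03,  3.11114297e+00,  4.29515439e-01]), 'tvec': array([599.58177331, -34.5009035 , 379.08928977])}
```

View pics/scene0.png

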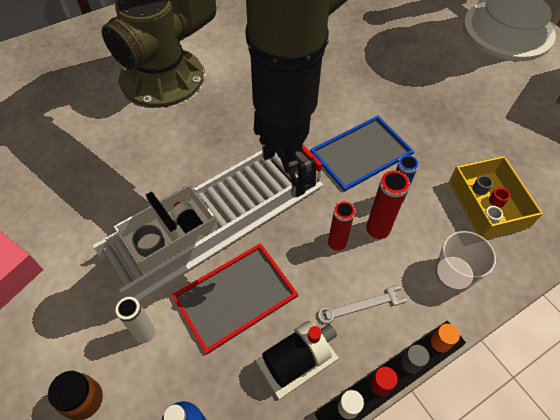

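View pics/side0.png

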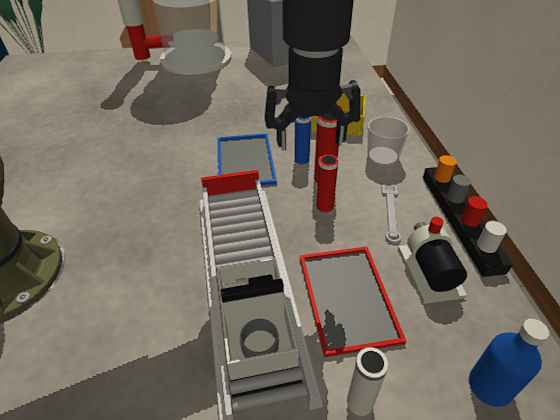

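Scene: caddy around (165,230) with its black handle, red tray around (235,297), small red pipe at (342,225) with a bigger red and a blue look-alike behind it, white pipe at (132,320). In the side view the handle is at (252,288), ring (259,338), small red pipe top (327,160), stop (231,182).

```bash
cat > m.py <<'E'
from h import *
for n in('side','scene'):
    im=cv2.imread(f'pics/{n}0.png'); cm=camera_model(n); hsv=cv2.cvtColor(im,cv2.COLOR_BGR2HSV)
    red=(((hsv[...,0]<8)|(hsv[...,0]>172))&(hsv[...,1]>150)&(hsv[...,2]>60)).astype(np.uint8)
    cs,_=cv2.findContours(red,cv2.RETR_EXTERNAL,cv2.CHAIN_APPROX_NONE)
    for c in cs:
        if cv2.contourArea(c)<150: continue
        x,y,w,h=cv2.boundingRect(c); print(n,'red bb',x,y,w,h,cv2.contourArea(c))
        if w>75 and h>75:
            P=onz(cm,cv2.convexHull(c)[:,0],11,n)[:,:2].astype(np.float32); print('  tray',cv2.minAreaRect(P))
            ap=cv2.approxPolyDP(cv2.convexHull(c),8,True)[:,0]; print(ap.tolist(),onz(cm,ap,11,n)[:,:2].round(0).tolist())
    dark=(hsv[...,2]<45).astype(np.uint8)
    for nm,(x0,y0,x1,y1),z in [('handle',(215,268,292,305) if n=='side' else (140,185,182,236),142),('ptop',(314,152,342,178) if n=='side' else (328,198,360,222),130),('wtop',(350,344,392,378) if n=='side' else (112,294,146,322),130)]:
        m=np.zeros_like(dark); m[y0:y1,x0:x1]=dark[y0:y1,x0:x1]
        cc,_=cv2.findContours(m,cv2.RETR_EXTERNAL,cv2.CHAIN_APPROX_NONE); c=max(cc,key=cv2.contourArea)
        b=cv2.boxPoints(cv2.minAreaRect(c)); 
        if nm=='handle':
            ap=cv2.approxPolyDP(cv2.convexHull(c),2,True)[:,0]; print(n,nm,ap.tolist(),onz(cm,ap,z,n)[:,:2].round(0).tolist())
        else:
            P=onz(cm,c[:,0],z,n)[:,:2].astype(np.float32); print(n,nm,cv2.boundingRect(c),cv2.minAreaRect(P))
E
python3 m.py
python3 - <<'E'
import cv2
a=cv2.imread('pics/side0.png')[165:415,190:420]; cv2.imwrite('pics/crop1.png',cv2.resize(a,None,fx=2.4,fy=2.4,interpolation=cv2.INTER_CUBIC))
E
```

```text
side red bb 300 246 106 111 7634.5
  tray ((649.6254272460938, -143.80966186523438), (138.67605590820312, 211.89483642578125), 1.8208081722259521)
[[366, 246], [405, 342], [324, 356], [300, 256]] [[714.0, -36.0], [720.0, -245.0], [584.0, -251.0], [579.0, -43.0]]
side red bb 429 217 15 17 160.0
side red bb 461 196 26 31 522.0
side red bb 201 170 57 26 923.5
side red bb 314 123 25 89 1461.5
side red bb 127 24 36 36 640.0
side handle [[282, 282], [282, 291], [222, 300], [221, 289], [249, 278], [271, 275]] [[525.0, -194.0], [523.0, -209.0], [438.0, -213.0], [436.0, -194.0], [478.0, -180.0], [511.0, -179.0]]
side ptop (323, 156, 13, 8) ((659.4935913085938, 102.19942474365234), (23.613313674926758, 24.576982498168945), 81.79910278320312)
side wtop (362, 351, 22, 22) ((624.0081176757812, -321.9693908691406), (26.842103958129883, 26.2742977142334), 33.38878631591797)
scene red bb 371 366 27 30 508.0
scene red bb 308 326 14 17 156.5
scene red bb 0 255 43 54 926.0
scene red bb 172 243 126 111 7042.0
  tray ((652.6609497070312, -139.9259033203125), (141.1309814453125, 209.25869750976562), 1.7393568754196167)
[[260, 243], [297, 295], [205, 353], [172, 294]] [[581.0, -39.0], [719.0, -37.0], [724.0, -242.0], [587.0, -244.0]]
scene red bb 328 217 25 34 499.0
scene red bb 334 201 21 18 256.0
scene red bb 367 188 38 51 978.0
scene red bb 490 187 20 20 241.0
scene red bb 381 170 29 24 470.0
scene handle [[146, 194], [151, 192], [181, 213], [181, 227], [170, 231]] [[438.0, -202.0], [439.0, -193.0], [512.0, -165.0], [539.0, -178.0], [536.0, -199.0]]
scene ptop (338, 204, 14, 12) ((660.3372192382812, 103.70779418945312), (25.492403030395508, 24.826583862304688), 58.15730285644531)
scene wtop (119, 300, 17, 16) ((624.880615234375, -321.32598876953125), (26.92281723022461, 26.234989166259766), 57.996498107910156)
```

View pics/crop1.png

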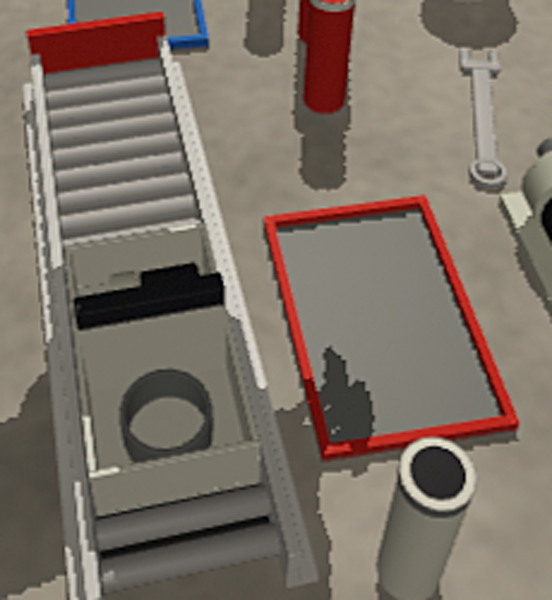

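The crop shows the handle bar from (75,300) to (222,275), the ring at (166,420), the stop and the empty tray. Both views agree on the tray and the pipe. I'll get the track yaw from the guides and stop.

```bash
python3 - <<'E'
from h import *
cm=camera_model('side')
f=lambda u,v:(u/2.4+190,v/2.4+165)
print('guides R',onz(cm,[f(168,50),f(310,580)],58,'side').round(0)[:,:2].tolist())
print('stop top',onz(cm,[f(27,32),f(163,14)],80,'side').round(0)[:,:2].tolist())
print('stop foot on rollers',onz(cm,[f(40,72),f(163,52)],45,'side').round(0)[:,:2].tolist())
print('caddy -x wall top',onz(cm,[f(90,475),f(262,445)],95,'side').round(0)[:,:2].tolist(), 'far wall top',onz(cm,[f(66,240),f(200,222)],95,'side').round(0)[:,:2].tolist())
print('ring top',onz(cm,[f(166,410)],79,'side').round(0))
E
```

```text
guides R [[517.0, 124.0], [556.0, -342.0]]
stop top [[393.0, 140.0], [516.0, 149.0]]
stop foot on rollers [[400.0, 125.0], [513.0, 137.0]]
caddy -x wall top [[438.0, -283.0], [538.0, -278.0]] far wall top [[427.0, -111.0], [521.0, -108.0]]
ring top [[ 485. -240.   79.]]
```

{"name": "play_rows", "arguments": {
  "steps": [
    [[10,6,0],[0,0,0.06]],
    [[30,19,0],[0,0,0.18]],
    [[60,38,0],[0,0,0.3]],
    [[92,57,2],[0,0,0.42]],
    [[124,76,4],[0,0,0.54]],
    [[154,94,6],[0,0,0.66]],
    [[180,110,8],[0,0,0.78]],
    [[195,119,10],[0,0,0.9]]
  ],
  "hand": 0,
  "squeeze": 60
}}

```text
time_s: 0.82
ee_pos: [479.3, -197.1, 188.7]
orientation: [-1.023, 2.97, -0.001]
wrist_force: [0.9, 0.7, 0.5]
finger_gap: 85.3
```

{"name": "play_rows", "arguments": {
  "steps": [
    [[0,0,0],[0,0,0.12]],
    [[0,0,0],[0,0,0.24]],
    [[0,0,0],[0,0,0.36]],
    [[0,0,0],[0,0,0.48]],
    [[0,0,0],[0,0,0.55]],
    [[0,0,0],[0,0,0.587]],
    [[0,0,0],[0,0,0.587]],
    [[0,0,0],[0,0,0.587]]
  ]
}}

```text
time_s: 1.48
ee_pos: [480.9, -194.9, 188.4]
orientation: [0.134, -3.138, -0.0]
wrist_force: [0.6, -0.6, 0.7]
finger_gap: 85.2
```

```bash
python3 - <<'E'
from h import *
o=bot.get_obs();print(o['time_s'],o['ee_pos'],o['orientation'],o['q'],R.from_rotvec(o['orientation']).as_matrix().round(3))
cm=camera_model('wrist');np.save('w1.npy',cm,allow_pickle=True);print(cm); im=capture('wrist');cv2.imwrite('pics/wrist1.png',im)
E
```

```text
1.4833 [ 480.87789182 -194.93655598  188.35862977] [ 1.33645645e-01 -3.13829938e+00 -1.88185754e-04] [ 3.17273507e-03 -1.77463538e-01 -1.40532365e-01 -1.02122846e-04
 -1.60818075e+00 -1.48885354e+00] [[-0.996 -0.085 -0.   ]
 [-0.085  0.996  0.   ]
 [ 0.     0.    -1.   ]]
{'fovy': 65.70646984690485, 'cx': 281.8598818701529, 'cy': 210.47363091516644, 'rvec': array([-1.98766427, -2.16744488, -0.29986472]), 'tvec': array([ 235.73073465, -477.80685548,  243.95558469])}
```

View pics/wrist1.png

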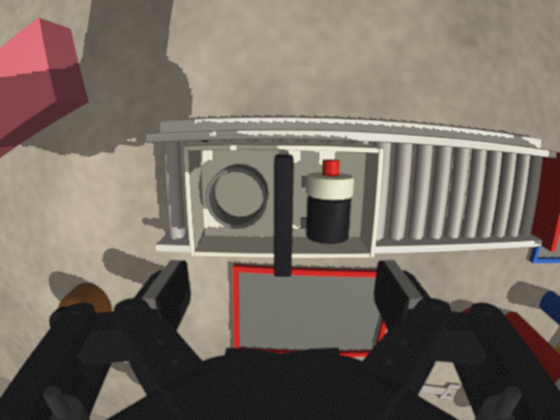

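Wrist view: handle bar from (284,155) to (283,275), ring at (236,195), track, stop (548,205) at right; fingers straddle the handle.

```bash
python3 - <<'E'
from h import *
cm=camera_model('wrist')
p=lambda uv,z:onz(cm,uv,z,'wrist')[:,:2].round(1).tolist()
print('handle ends',p([(283.5,154),(283,276)],142),'sides',p([(274.5,215),(293,215)],142))
print('ring',p([(236.5,195.5)],79)); print('walls end',p([(191,200),(377,200)],95),'sides',p([(283,148),(283,255)],95))
print('guides',p([(200,134),(510,141)],58),p([(200,245),(510,242)],58))
E
```

```text
handle ends [[435.0, -197.8], [526.9, -190.1]] sides [[478.9, -200.4], [477.8, -187.2]]
ring [[482.3, -236.1]]
walls end [[485.7, -274.5], [471.6, -111.8]] sides [[434.8, -198.0], [529.8, -189.7]]
guides [[429.9, -277.8], [396.0, 54.3]] [[543.1, -274.7], [514.5, 88.5]]
```

{"name": "play_rows", "arguments": {
  "steps": [
    [[0,1,8],[0,0,0]],
    [[0,1,22],[0,0,0]],
    [[0,1,38],[0,0,0]],
    [[0,1,54],[0,0,0]],
    [[0,1,66],[0,0,0]],
    [[0,1,72],[0,0,0]],
    [[0,1,74],[0,0,0]],
    [[0,1,74],[0,0,0]]
  ]
}}

```text
time_s: 2.2
ee_pos: [480.8, -194.1, 114.4]
orientation: [0.132, -3.138, 0.0]
wrist_force: [-0.9, -0.8, 0.6]
finger_gap: 85.2
```

{"name": "play_rows", "arguments": {
  "steps": [
    [[0,0,0],[0,0,0]],
    [[0,0,0],[0,0,0]],
    [[0,0,0],[0,0,0]],
    [[0,0,0],[0,0,0]],
    [[0,0,0],[0,0,0]],
    [[0,0,0],[0,0,0]],
    [[0,0,0],[0,0,0]],
    [[0,0,0],[0,0,0]]
  ],
  "hand": 1,
  "squeeze": 50
}}

```text
time_s: 2.87
ee_pos: [480.9, -194.0, 114.6]
orientation: [0.132, -3.139, 0.0]
wrist_force: [0.9, 0.7, -0.1]
finger_gap: 0.3
```

{"name": "play_rows", "arguments": {
  "steps": [
    [[0,0,0],[0,0,0]],
    [[0,0,0],[0,0,0]],
    [[0,0,0],[0,0,0]],
    [[0,0,0],[0,0,0]],
    [[0,0,0],[0,0,0]],
    [[0,0,0],[0,0,0]],
    [[0,0,0],[0,0,0]],
    [[0,0,0],[0,0,0]]
  ]
}}

```text
time_s: 3.53
ee_pos: [480.9, -194.0, 114.6]
orientation: [0.132, -3.139, 0.0]
wrist_force: [0.3, -0.4, 0.0]
finger_gap: 0.2
```

The fingers shut on nothing (gap 0.2), so I'll look.

```bash
python3 - <<'E'
from h import *
im=capture('side'); w=capture('wrist'); np.save('w2.npy',w)
cv2.imwrite('pics/s2.png',np.hstack([cv2.resize(im[165:415,180:400],None,fx=1.8,fy=1.8),cv2.resize(w[100:420,90:460],(400,450))]))
E
```

```text
(no output)
```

View pics/s2.png

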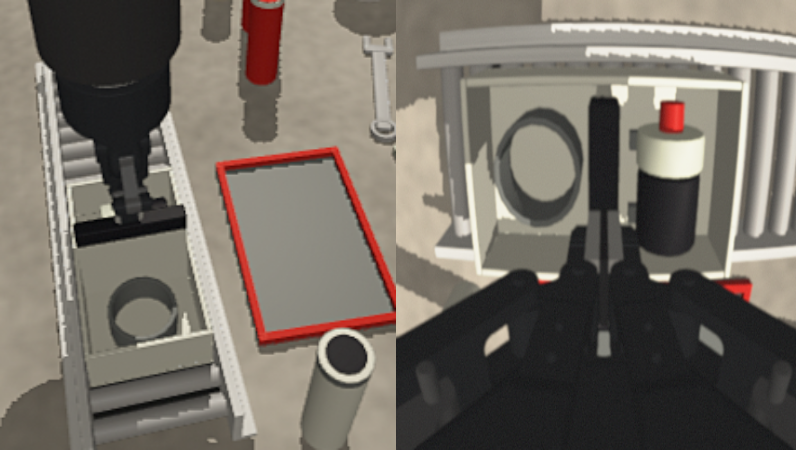

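Both fingers look in line with the bar, and none stands in front of it in the side view. I'll project the expected points into the images to see what disagrees.

```bash
cat >> h.py <<'E'
def proj(cm,P,name):
    X=R.from_rotvec(cm['rvec']).apply(np.atleast_2d(P))+np.array(cm['tvec']); f=210/np.tan(np.radians(cm['fovy'])/2); c=[cm['cx'],cm['cy']]
    if name!='wrist': return f*X[:,:2]/X[:,2:]+c
    r=np.linalg.norm(X[:,:2],axis=1,keepdims=True); return f*np.arctan2(r,X[:,2:])*X[:,:2]/r+c
E
python3 - <<'E'
from h import *
o=bot.get_obs(); print(o['ee_pos'],o['finger_gap'],o['torque'])
t=o['ee_pos']; P=[[435,-198,142],[527,-190,142],[481,-194,142],t,t+[0,0,19],t+[0,0,28]]
q=proj(camera_model('wrist'),P,'wrist'); print('wrist',q.round(0).tolist(),'crop',((q-[90,100])*[400/370,450/320]+[396,0]).round(0).tolist())
q=proj(camera_model('side'),P,'side'); print('side',q.round(0).tolist(),'crop',((q-[180,165])*1.8).round(0).tolist())
c,_=rays(camera_model('wrist'),[[0,0]],'wrist'); print(c)
E
```

```text
[ 480.88618633 -193.98864817  114.60497219] -0.278176852488204 [-0.04112028  0.00595549 -0.01001833]
wrist [[282.0, 170.0], [282.0, 335.0], [282.0, 262.0], [282.0, 242.0], [282.0, 255.0], [282.0, 262.0]] crop [[603.0, 98.0], [603.0, 330.0], [603.0, 228.0], [603.0, 199.0], [603.0, 218.0], [603.0, 228.0]]
side [[220.0, 291.0], [283.0, 280.0], [252.0, 286.0], [253.0, 296.0], [252.0, 289.0], [252.0, 285.0]] crop [[72.0, 228.0], [185.0, 207.0], [129.0, 217.0], [131.0, 236.0], [130.0, 223.0], [129.0, 216.0]]
[ 412.46711646 -199.79758529  290.70732858]
```

```bash
python3 - <<'E'
from h import *
w=np.load('w2.npy')[150:350,190:370]; s=capture('side')[225:315,205:305]
g=lambda a,z:(255*(cv2.resize(a,None,fx=z,fy=z,interpolation=cv2.INTER_CUBIC)/255.)**0.45).astype(np.uint8)
a=g(w,2.2); b=cv2.resize(g(s,4),(400,440)) ; cv2.imwrite('pics/s3.png',np.hstack([a,b[:a.shape[0]]]))
E
```

```text
(no output)
```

View pics/s3.png

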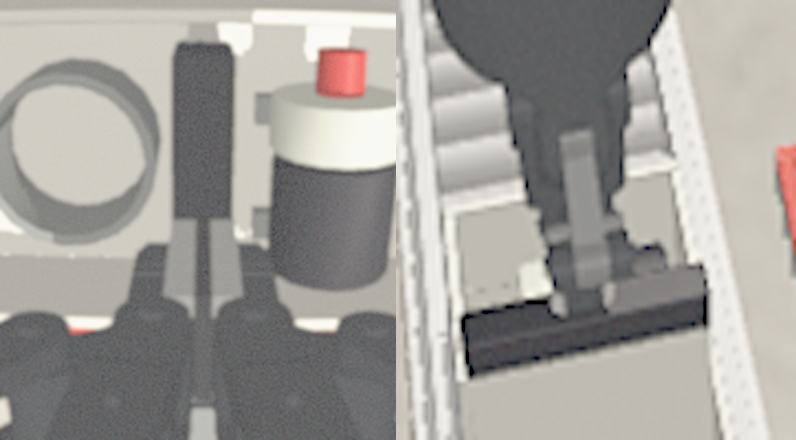

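The fingers have shut just above the bar: the tips sit near z≈142, not 114 as the pose reading implies. I'll open, go a bit lower (safe under either reading) and close again.

{"name": "play_rows", "arguments": {
  "steps": [
    [[0,0,0],[0,0,0]],
    [[0,0,0],[0,0,0]],
    [[0,0,0],[0,0,0]],
    [[0,0,0],[0,0,0]],
    [[0,0,0],[0,0,0]],
    [[0,0,0],[0,0,0]],
    [[0,0,0],[0,0,0]],
    [[0,0,0],[0,0,0]]
  ],
  "hand": 0
}}

```text
time_s: 4.35
ee_pos: [480.9, -194.0, 114.6]
orientation: [0.132, -3.139, 0.0]
wrist_force: [-0.5, -0.5, -0.8]
finger_gap: 85.3
```

{"name": "play_rows", "arguments": {
  "steps": [
    [[0,0,3],[0,0,0]],
    [[0,0,6],[0,0,0]],
    [[0,0,9],[0,0,0]],
    [[0,0,12],[0,0,0]],
    [[0,0,15],[0,0,0]],
    [[0,0,17],[0,0,0]],
    [[0,0,18],[0,0,0]],
    [[0,0,18],[0,0,0]]
  ]
}}

```text
time_s: 5.02
ee_pos: [480.8, -194.0, 96.3]
orientation: [0.132, -3.138, -0.0]
wrist_force: [-1.1, -0.7, 0.6]
finger_gap: 85.3
```

```bash
python3 - <<'E'
from h import *
o=bot.get_obs(); print(o['ee_pos'],o['wrist_force'],o['finger_gap'])
s=capture('side');c=capture('scene')
g=lambda a,z:(255*(cv2.resize(a,None,fx=z,fy=z,interpolation=cv2.INTER_CUBIC)/255.)**0.5).astype(np.uint8)
cv2.imwrite('pics/s4.png',np.hstack([g(s[205:345,195:325],3),g(c[130:270,95:225],3)]))
E
```

```text
[ 480.7592237  -193.96066736   96.26697398] [-1.07420788 -0.65290626  0.57392043] 85.25604008237393
```

View pics/s4.png

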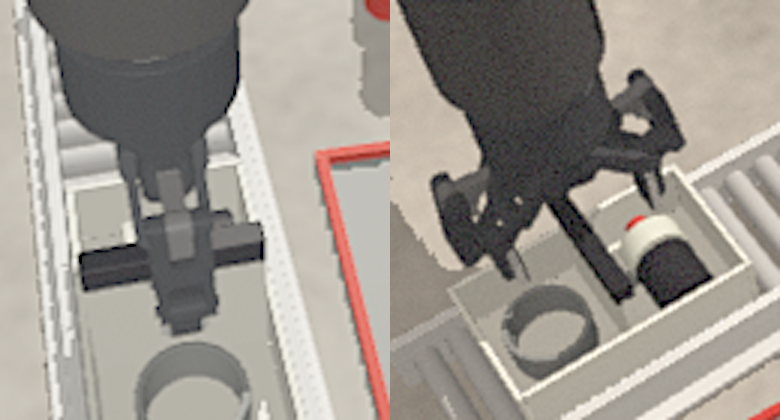

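```bash
python3 - <<'E'
from h import *
def tri(a,b):
    c1,v1=rays(camera_model('side'),[a],'side');c2,v2=rays(camera_model('scene'),[b],'scene');v1=v1[0];v2=v2[0]
    s=np.linalg.lstsq(np.c_[v1,-v2],c2-c1,rcond=None)[0];p,q=c1+v1*s[0],c2+v2*s[1];return (p+q)/2,np.linalg.norm(p-q)
print(tri((255.7,315),(135,223.3)))
t=bot.get_obs()['ee_pos']
for z in(96,109,120,130,140): 
  for s in(-45,45): P=[[480.8-.085*s,-194+s,z]];print(z,s,proj(camera_model('side'),P,'side').round(0),proj(camera_model('scene'),P,'scene').round(0))
E
```

```text
(array([ 484.07366272, -243.93197726,  139.72981654]), np.float64(4.82317739120605))
96 -45 [[259. 330.]] [[143. 233.]]
96 45 [[249. 280.]] [[184. 209.]]
109 -45 [[258. 325.]] [[142. 229.]]
109 45 [[249. 275.]] [[183. 206.]]
120 -45 [[258. 321.]] [[141. 227.]]
120 45 [[248. 270.]] [[182. 202.]]
130 -45 [[257. 317.]] [[139. 224.]]
130 45 [[248. 266.]] [[181. 200.]]
140 -45 [[257. 313.]] [[138. 221.]]
140 45 [[247. 262.]] [[181. 197.]]
```

Triangulated open tip is at z≈135 while the reported TCP is at 96. After the 13 mm swing, the true tips sit about 26 mm above the reported TCP, and I'll allow for that from here on. Now I'll lower a little more and close.

{"name": "play_rows", "arguments": {
  "steps": [
    [[0,0,2],[0,0,0]],
    [[0,0,4],[0,0,0]],
    [[0,0,6],[0,0,0]],
    [[0,0,7],[0,0,0]],
    [[0,0,7],[0,0,0]],
    [[0,0,7],[0,0,0]],
    [[0,0,7],[0,0,0]],
    [[0,0,7],[0,0,0]]
  ]
}}

```text
time_s: 5.78
ee_pos: [480.9, -194.0, 89.7]
orientation: [-0.132, 3.139, -0.0]
wrist_force: [-0.7, 0.1, -0.7]
finger_gap: 85.6
```

{"name": "play_rows", "arguments": {
  "steps": [
    [[0,0,0],[0,0,0]],
    [[0,0,0],[0,0,0]],
    [[0,0,0],[0,0,0]],
    [[0,0,0],[0,0,0]],
    [[0,0,0],[0,0,0]],
    [[0,0,0],[0,0,0]],
    [[0,0,0],[0,0,0]],
    [[0,0,0],[0,0,0]]
  ],
  "hand": 1,
  "squeeze": 60
}}

```text
time_s: 6.45
ee_pos: [481.0, -194.1, 89.8]
orientation: [-0.132, 3.139, -0.0]
wrist_force: [-0.2, 0.2, 1.8]
finger_gap: 12.6
```

Gripped (gap 12.6). Rolling along +tool y.

{"name": "play_rows", "arguments": {
  "steps": [
    [[0,2,0],[0,0,0]],
    [[0,6,0],[0,0,0]],
    [[0,12,0],[0,0,0]],
    [[0,20,0],[0,0,0]],
    [[0,29,0],[0,0,0]],
    [[0,38,0],[0,0,0]],
    [[0,47,0],[0,0,0]],
    [[0,56,0],[0,0,0]]
  ]
}}

```text
time_s: 7.12
ee_pos: [476.4, -137.0, 89.8]
orientation: [-0.132, 3.138, 0.0]
wrist_force: [2.0, -0.7, 1.4]
finger_gap: 13.0
```

{"name": "play_rows", "arguments": {
  "steps": [
    [[0,9,0],[0,0,0]],
    [[0,18,0],[0,0,0]],
    [[0,27,0],[0,0,0]],
    [[0,36,0],[0,0,0]],
    [[0,45,0],[0,0,0]],
    [[0,54,0],[0,0,0]],
    [[0,63,0],[0,0,0]],
    [[0,72,0],[0,0,0]]
  ]
}}

```text
time_s: 7.78
ee_pos: [470.4, -65.6, 89.8]
orientation: [-0.132, 3.138, -0.0]
wrist_force: [4.0, -0.3, 2.4]
finger_gap: 12.8
```

{"name": "play_rows", "arguments": {
  "steps": [
    [[0,9,0],[0,0,0]],
    [[0,18,0],[0,0,0]],
    [[0,27,0],[0,0,0]],
    [[0,35,0],[0,0,0]],
    [[0,41,0],[0,0,0]],
    [[0,46,0],[0,0,0]],
    [[0,49,0],[0,0,0]],
    [[0,50,0],[0,0,0]]
  ]
}}

```text
time_s: 8.45
ee_pos: [466.1, -16.2, 89.8]
orientation: [-0.132, 3.138, -0.0]
wrist_force: [5.0, -0.8, 3.6]
finger_gap: 12.7
```

{"name": "play_rows", "arguments": {
  "steps": [
    [[0,3,0],[0,0,0]],
    [[0,6,0],[0,0,0]],
    [[0,9,0],[0,0,0]],
    [[0,12,0],[0,0,0]],
    [[0,15,0],[0,0,0]],
    [[0,18,0],[0,0,0]],
    [[0,21,0],[0,0,0]],
    [[0,24,0],[0,0,0]]
  ]
}}

```text
time_s: 9.12
ee_pos: [464.2, 7.3, 89.8]
orientation: [-0.131, 3.138, -0.0]
wrist_force: [5.0, 0.0, 4.2]
finger_gap: 12.6
```

```bash
python3 - <<'E'
from h import *
o=bot.get_obs(); print(o['ee_pos'],o['wrist_force'],o['finger_gap'])
w=capture('wrist'); cv2.imwrite('pics/w5.png',w)
E
```

```text
[464.16429825   7.31716062  89.80013535] [5.02938265 0.00504501 4.18737734] 12.57213646308615
```

View pics/w5.png

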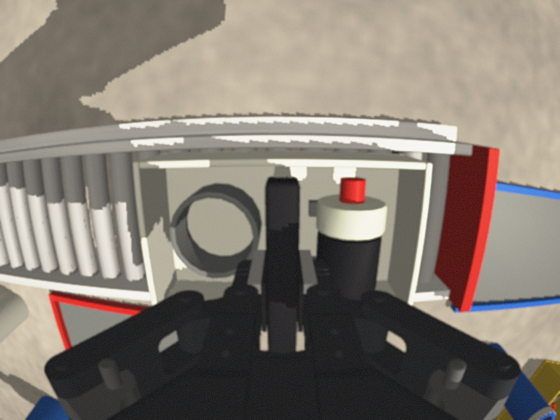

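The caddy end wall is at u≈432 and the red stop face lies ahead (u≈440–490). A few N of sideways guide rub, so I'll ease 1.5 mm off it and carry on.

```bash
python3 - <<'E'
from h import *
cm=camera_model('wrist'); t=bot.get_obs()['ee_pos'][:2]; u=np.array([-.085,.996])
for nm,uv,z in [('stop top near edge',[(489,155),(464,300)],80),('stop foot',[(449,155),(437,285)],45),('caddy end top',[(432,166),(416,270)],95)]:
    p=onz(cm,uv,z,'wrist')[:,:2]; print(nm,p.round(0).tolist(),((p-t)@u).round(1))
E
```

```text
stop top near edge [[398.0, 140.0], [506.0, 149.0]] [136.8 137.1]
stop foot [[405.0, 128.0], [512.0, 143.0]] [124.4 130.3]
caddy end top [[410.0, 89.0], [475.0, 92.0]] [85.4 83.3]
```

{"name": "play_rows", "arguments": {
  "steps": [
    [[-0.5,1,0],[0,0,0]],
    [[-1,3,0],[0,0,0]],
    [[-1.5,6,0],[0,0,0]],
    [[-1.5,9,0],[0,0,0]],
    [[-1.5,12,0],[0,0,0]],
    [[-1.5,14,0],[0,0,0]],
    [[-1.5,15,0],[0,0,0]],
    [[-1.5,16,0],[0,0,0]]
  ]
}}

```text
time_s: 9.83
ee_pos: [463.2, 22.9, 89.7]
orientation: [0.131, -3.137, 0.002]
wrist_force: [-1.8, -1.4, 6.9]
finger_gap: 12.3
```

{"name": "play_rows", "arguments": {
  "steps": [
    [[0,2,0],[0,0,0]],
    [[0,4,0],[0,0,0]],
    [[0,6,0],[0,0,0]],
    [[0,8,0],[0,0,0]],
    [[0,10,0],[0,0,0]],
    [[0,12,0],[0,0,0]],
    [[0,14,0],[0,0,0]],
    [[0,16,0],[0,0,0]]
  ]
}}

```text
time_s: 10.5
ee_pos: [461.9, 38.7, 89.7]
orientation: [0.131, -3.137, 0.002]
wrist_force: [-0.4, -0.5, 6.9]
finger_gap: 12.8
```

{"name": "play_rows", "arguments": {
  "steps": [
    [[0,1,0],[0,0,0]],
    [[0,2,0],[0,0,0]],
    [[0,3,0],[0,0,0]],
    [[0,4,0],[0,0,0]],
    [[0,5,0],[0,0,0]],
    [[0,6,0],[0,0,0]],
    [[0,7,0],[0,0,0]],
    [[0,7,0],[0,0,0]]
  ]
}}

```text
time_s: 11.17
ee_pos: [461.3, 45.8, 89.7]
orientation: [0.131, -3.137, 0.002]
wrist_force: [-0.9, 0.1, 7.2]
finger_gap: 12.4
```

{"name": "play_rows", "arguments": {
  "steps": [
    [[0,0.5,0],[0,0,0]],
    [[0,1,0],[0,0,0]],
    [[0,1.5,0],[0,0,0]],
    [[0,2,0],[0,0,0]],
    [[0,2.5,0],[0,0,0]],
    [[0,3,0],[0,0,0]],
    [[0,3,0],[0,0,0]],
    [[0,3,0],[0,0,0]]
  ]
}}

```text
time_s: 11.83
ee_pos: [461.1, 48.7, 89.8]
orientation: [0.131, -3.137, 0.002]
wrist_force: [-0.6, 0.0, 8.0]
finger_gap: 12.7
```

{"name": "play_rows", "arguments": {
  "steps": [
    [[0,0.5,0],[0,0,0]],
    [[0,1,0],[0,0,0]],
    [[0,1.5,0],[0,0,0]],
    [[0,2,0],[0,0,0]],
    [[0,2.5,0],[0,0,0]],
    [[0,3,0],[0,0,0]],
    [[0,3,0],[0,0,0]],
    [[0,3,0],[0,0,0]]
  ]
}}

```text
time_s: 12.5
ee_pos: [460.9, 51.7, 89.7]
orientation: [0.131, -3.137, 0.002]
wrist_force: [-0.1, 0.1, 6.3]
finger_gap: 12.9
```

{"name": "play_rows", "arguments": {
  "steps": [
    [[0,0.5,0],[0,0,0]],
    [[0,1,0],[0,0,0]],
    [[0,1.5,0],[0,0,0]],
    [[0,2,0],[0,0,0]],
    [[0,2,0],[0,0,0]],
    [[0,2,0],[0,0,0]],
    [[0,2,0],[0,0,0]],
    [[0,2,0],[0,0,0]]
  ]
}}

```text
time_s: 13.17
ee_pos: [460.7, 53.7, 89.8]
orientation: [0.131, -3.137, 0.002]
wrist_force: [-0.0, 0.1, 7.8]
finger_gap: 12.7
```

{"name": "play_rows", "arguments": {
  "steps": [
    [[0,0.5,0],[0,0,0]],
    [[0,1,0],[0,0,0]],
    [[0,1.5,0],[0,0,0]],
    [[0,2,0],[0,0,0]],
    [[0,2.5,0],[0,0,0]],
    [[0,2.5,0],[0,0,0]],
    [[0,2.5,0],[0,0,0]],
    [[0,2.5,0],[0,0,0]]
  ]
}}

```text
time_s: 13.83
ee_pos: [460.5, 56.2, 89.8]
orientation: [0.131, -3.137, 0.002]
wrist_force: [-0.2, -0.3, 7.0]
finger_gap: 12.8
```

```bash
python3 - <<'E'
from h import *
o=bot.get_obs(); print(o['ee_pos'],o['wrist_force'],o['torque'],o['finger_gap'])
w=capture('wrist'); s=capture('side'); cv2.imwrite('pics/w6.png',np.hstack([cv2.resize(w[120:320,360:540],None,fx=2,fy=2),cv2.resize(s[150:310,190:330],(350,400))]))
E
```

```text
[460.52195105  56.20967814  89.76155248] [-0.18525837 -0.27953418  7.04708652] [-0.07802415  0.08617805  0.01832051] 12.824123539318188
```

View pics/w6.png

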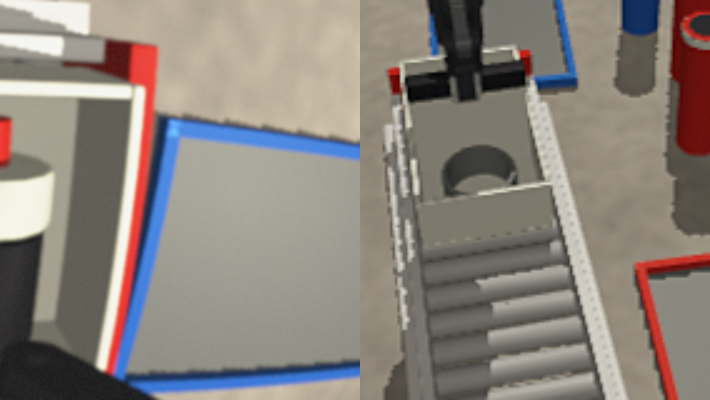

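The caddy wall is now almost at the red stop, but no contact force yet. Creeping on.

{"name": "play_rows", "arguments": {
  "steps": [
    [[0,0.5,0],[0,0,0]],
    [[0,1,0],[0,0,0]],
    [[0,1.5,0],[0,0,0]],
    [[0,2,0],[0,0,0]],
    [[0,2,0],[0,0,0]],
    [[0,2,0],[0,0,0]],
    [[0,2,0],[0,0,0]],
    [[0,2,0],[0,0,0]]
  ]
}}

```text
time_s: 14.6
ee_pos: [460.3, 57.5, 89.7]
orientation: [0.13, -3.137, 0.003]
wrist_force: [0.3, -1.7, 7.3]
finger_gap: 12.5
```

{"name": "play_rows", "arguments": {
  "steps": [
    [[0,0.5,0],[0,0,0]],
    [[0,1,0],[0,0,0]],
    [[0,1.5,0],[0,0,0]],
    [[0,1.5,0],[0,0,0]],
    [[0,1.5,0],[0,0,0]],
    [[0,1.5,0],[0,0,0]],
    [[0,1.5,0],[0,0,0]],
    [[0,1.5,0],[0,0,0]]
  ]
}}

```text
time_s: 15.27
ee_pos: [460.2, 57.5, 89.7]
orientation: [0.129, -3.136, 0.008]
wrist_force: [0.9, -9.0, 6.0]
finger_gap: 12.9
```

Contact: y has stalled at 57.5 with −9 N. The caddy is against the stop. I'll ease off slightly while still touching, then lift straight up.

{"name": "play_rows", "arguments": {
  "steps": [
    [[0,-1,0],[0,0,0]],
    [[0,-1,-2],[0,0,0]],
    [[0,-1,-6],[0,0,0]],
    [[0,-1,-14],[0,0,0]],
    [[0,-1,-24],[0,0,0]],
    [[0,-1,-35],[0,0,0]],
    [[0,-1,-45],[0,0,0]],
    [[0,-2,-54],[0,0,0]]
  ],
  "squeeze": 90
}}

```text
time_s: 15.93
ee_pos: [461.7, 59.3, 145.4]
orientation: [-0.133, 3.137, 0.003]
wrist_force: [0.6, 1.0, -4.9]
finger_gap: 12.0
```

{"name": "play_rows", "arguments": {
  "steps": [
    [[0,-2,-6],[0,0,0]],
    [[-4,-8,-10],[0,0,0]],
    [[-12,-18,-12],[0,0,0]],
    [[-23,-32,-12],[0,0,0]],
    [[-36,-47,-12],[0,0,0]],
    [[-50,-63,-12],[0,0,0.01]],
    [[-64,-80,-12],[0,0,0.02]],
    [[-78,-97,-12],[0,0,0.03]]
  ]
}}

```text
time_s: 16.6
ee_pos: [548.0, -32.8, 155.4]
orientation: [0.084, -3.14, -0.001]
wrist_force: [-0.2, 0.6, -6.1]
finger_gap: 11.7
```

{"name": "play_rows", "arguments": {
  "steps": [
    [[-14,-17,0],[0,0,0.006]],
    [[-28,-34,0],[0,0,0.012]],
    [[-42,-51,0],[0,0,0.018]],
    [[-56,-67,0],[0,0,0.024]],
    [[-70,-82,0],[0,0,0.024]],
    [[-82,-96,0],[0,0,0.024]],
    [[-92,-107,0],[0,0,0.024]],
    [[-98,-115,0],[0,0,0.024]]
  ]
}}

```text
time_s: 17.27
ee_pos: [651.9, -142.9, 154.4]
orientation: [0.045, -3.14, -0.0]
wrist_force: [-0.2, -0.5, -5.3]
finger_gap: 12.1
```

{"name": "play_rows", "arguments": {
  "steps": [
    [[0,0,0],[0,0,0]],
    [[0,0,5],[0,0,0]],
    [[0,0,14],[0,0,0]],
    [[0,0,24],[0,0,0]],
    [[0,0,34],[0,0,0]],
    [[0,0,44],[0,0,0]],
    [[0,0,52],[0,0,0]],
    [[0,0,56],[0,0,0]]
  ]
}}

```text
time_s: 17.93
ee_pos: [650.2, -141.1, 97.3]
orientation: [0.047, -3.139, -0.001]
wrist_force: [-0.5, -0.0, -5.7]
finger_gap: 12.1
```

```bash
python3 - <<'E'
from h import *
o=bot.get_obs(); print(o['time_s'],o['ee_pos'],o['orientation'],o['wrist_force'],o['torque'],o['finger_gap'])
w=capture('wrist'); s=capture('side'); cv2.imwrite('pics/w7.png',np.hstack([cv2.resize(w,(500,375))[:,:],cv2.resize(s[190:390,270:430],(300,375))]))
E
```

```text
17.9333 [ 650.1736746  -141.09091575   97.29612472] [ 4.71749566e-02 -3.13858128e+00 -5.39582234e-04] [-0.52125298 -0.04675873 -5.73286043] [ 0.00800161  0.05850813 -0.034527  ] 12.05883130120473
```

View pics/w7.png

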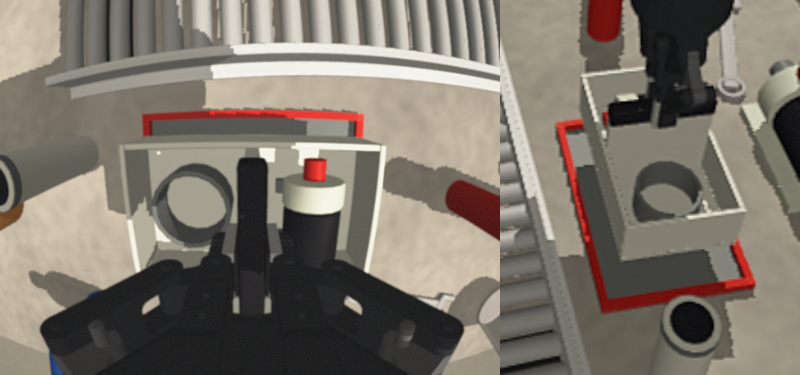

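The caddy hangs level, centred over the red tray. Lowering gently.

{"name": "play_rows", "arguments": {
  "steps": [
    [[0,0,4],[0,0,0]],
    [[0,0,10],[0,0,0]],
    [[0,0,17],[0,0,0]],
    [[0,0,24],[0,0,0]],
    [[0,0,31],[0,0,0]],
    [[0,0,37],[0,0,0]],
    [[0,0,41],[0,0,0]],
    [[0,0,43],[0,0,0]]
  ]
}}

```text
time_s: 18.7
ee_pos: [650.7, -141.4, 55.4]
orientation: [0.047, -3.14, -0.0]
wrist_force: [0.7, -0.4, -5.9]
finger_gap: 11.8
```

{"name": "play_rows", "arguments": {
  "steps": [
    [[0,0,0.5],[0,0,0]],
    [[0,0,1],[0,0,0]],
    [[0,0,1.5],[0,0,0]],
    [[0,0,2],[0,0,0]],
    [[0,0,2.5],[0,0,0]],
    [[0,0,3],[0,0,0]],
    [[0,0,3.5],[0,0,0]],
    [[0,0,3.5],[0,0,0]]
  ]
}}

```text
time_s: 19.37
ee_pos: [651.0, -141.4, 52.9]
orientation: [0.047, -3.141, -0.0]
wrist_force: [-0.4, 0.0, -5.1]
finger_gap: 12.0
```

{"name": "play_rows", "arguments": {
  "steps": [
    [[0,0,0.5],[0,0,0]],
    [[0,0,1],[0,0,0]],
    [[0,0,1.5],[0,0,0]],
    [[0,0,1.5],[0,0,0]],
    [[0,0,1.5],[0,0,0]],
    [[0,0,1.5],[0,0,0]],
    [[0,0,1.5],[0,0,0]],
    [[0,0,1.5],[0,0,0]]
  ]
}}

```text
time_s: 20.03
ee_pos: [651.1, -141.5, 51.6]
orientation: [0.047, -3.141, 0.0]
wrist_force: [0.4, 0.1, -4.7]
finger_gap: 11.9
```

{"name": "play_rows", "arguments": {
  "steps": [
    [[0,0,0.5],[0,0,0]],
    [[0,0,1],[0,0,0]],
    [[0,0,1.5],[0,0,0]],
    [[0,0,2],[0,0,0]],
    [[0,0,2],[0,0,0]],
    [[0,0,2],[0,0,0]],
    [[0,0,2],[0,0,0]],
    [[0,0,2],[0,0,0]]
  ]
}}

```text
time_s: 20.7
ee_pos: [651.1, -141.5, 49.6]
orientation: [0.047, -3.141, 0.0]
wrist_force: [-0.6, 0.8, -5.5]
finger_gap: 11.9
```

{"name": "play_rows", "arguments": {
  "steps": [
    [[0,0,0.5],[0,0,0]],
    [[0,0,1],[0,0,0]],
    [[0,0,1.5],[0,0,0]],
    [[0,0,1.5],[0,0,0]],
    [[0,0,1.5],[0,0,0]],
    [[0,0,1.5],[0,0,0]],
    [[0,0,1.5],[0,0,0]],
    [[0,0,1.5],[0,0,0]]
  ]
}}

```text
time_s: 21.37
ee_pos: [651.1, -141.5, 48.1]
orientation: [0.047, -3.141, 0.0]
wrist_force: [0.2, -0.2, -5.1]
finger_gap: 12.1
```

{"name": "play_rows", "arguments": {
  "steps": [
    [[0,0,0.3],[0,0,0]],
    [[0,0,0.6],[0,0,0]],
    [[0,0,0.9],[0,0,0]],
    [[0,0,1.2],[0,0,0]],
    [[0,0,1.5],[0,0,0]],
    [[0,0,1.5],[0,0,0]],
    [[0,0,1.5],[0,0,0]],
    [[0,0,1.5],[0,0,0]]
  ]
}}

```text
time_s: 22.03
ee_pos: [651.2, -141.5, 48.0]
orientation: [-0.047, 3.141, -0.001]
wrist_force: [-5.0, 1.0, 3.1]
finger_gap: 11.9
```

{"name": "play_rows", "arguments": {
  "steps": [
    [[0,0,0.3],[0,0,0]],
    [[0,0,0.6],[0,0,0]],
    [[0,0,0.9],[0,0,0]],
    [[0,0,1],[0,0,0]],
    [[0,0,1],[0,0,0]],
    [[0,0,1],[0,0,0]],
    [[0,0,1],[0,0,0]],
    [[0,0,1],[0,0,0]]
  ]
}}

```text
time_s: 22.7
ee_pos: [651.2, -141.5, 47.9]
orientation: [-0.047, 3.14, -0.001]
wrist_force: [-6.6, 3.1, 7.5]
finger_gap: 11.7
```

Seated (z stalled at 48, +7 N). Releasing, then going up.

{"name": "play_rows", "arguments": {
  "steps": [
    [[0,0,-1],[0,0,0]],
    [[0,0,-1.5],[0,0,0]],
    [[0,0,-1.5],[0,0,0]],
    [[0,0,-1.5],[0,0,0]],
    [[0,0,-1.5],[0,0,0]],
    [[0,0,-1.5],[0,0,0]],
    [[0,0,-1.5],[0,0,0]],
    [[0,0,-1.5],[0,0,0]]
  ],
  "squeeze": 40
}}

```text
time_s: 23.37
ee_pos: [651.3, -141.5, 48.0]
orientation: [-0.047, 3.141, -0.001]
wrist_force: [-5.4, 2.1, 5.5]
finger_gap: 11.9
```

{"name": "play_rows", "arguments": {
  "steps": [
    [[0,0,0],[0,0,0]],
    [[0,0,0],[0,0,0]],
    [[0,0,0],[0,0,0]],
    [[0,0,0],[0,0,0]],
    [[0,0,0],[0,0,0]],
    [[0,0,0],[0,0,0]],
    [[0,0,0],[0,0,0]],
    [[0,0,0],[0,0,0]]
  ],
  "hand": 0
}}

```text
time_s: 24.03
ee_pos: [651.1, -141.5, 47.1]
orientation: [-0.047, 3.141, -0.0]
wrist_force: [0.6, 0.0, -0.4]
finger_gap: 85.5
```

{"name": "play_rows", "arguments": {
  "steps": [
    [[0,0,-4],[0,0,0]],
    [[0,0,-14],[0,0,0]],
    [[0,0,-30],[0,0,0]],
    [[0,0,-50],[0,0,0]],
    [[0,0,-72],[0,0,0]],
    [[0,0,-92],[0,0,0]],
    [[0,0,-106],[0,0,0]],
    [[0,0,-110],[0,0,0]]
  ]
}}

```text
time_s: 24.7
ee_pos: [652.4, -141.9, 161.9]
orientation: [-0.047, 3.135, -0.002]
wrist_force: [0.3, -0.2, 0.7]
finger_gap: 85.1
```

```bash
python3 - <<'E'
from h import *
o=bot.get_obs(); print(o['time_s'],o['ee_pos'],o['orientation'],o['wrist_force'],o['finger_gap'])
w=capture('wrist'); cv2.imwrite('pics/w8.png',w)
E
```

```text
24.7 [ 652.41411319 -141.88069519  161.87719051] [-4.66434316e-02  3.13533608e+00 -1.60059756e-03] [ 0.25891468 -0.20814767  0.70827863] 85.14955376119882
```

View pics/w8.png

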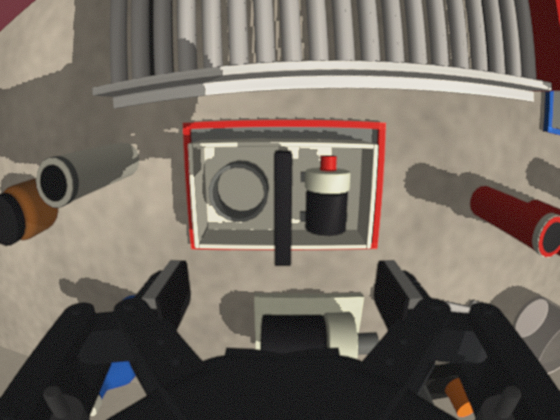

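Caddy sits flat inside the red rim; ring rim circle at (239,190), handle ends (283,150)–(283,265), white pipe at left, red pipe at right (548,235).

```bash
python3 - <<'E'
from h import *
cm=camera_model('wrist'); o=bot.get_obs(); print(o['ee_pos'],o['orientation'])
p=lambda uv,z:onz(cm,uv,z,'wrist')[:,:2].round(1).tolist()
im=cv2.imread('pics/w8.png'); m=cv2.inRange(cv2.cvtColor(im,cv2.COLOR_BGR2HSV),(0,0,0),(179,255,45)); 
print('ring',p([(239,190),(207,190),(271,190),(239,159),(239,222)],36)); print('handle',p([(283,151),(283,265)],100))
print('tray corners',p([(184,124),(385,124)],11),'walls',p([(189,247),(376,247)],53))
cs=camera_model('scene'); print('big foot, blue top',onz(cs,[(380,236)],0,'scene').round(0),onz(cs,[(396,184)],160,'scene').round(0),onz(cs,[(408,163)],130,'scene').round(0))
E
```

```text
[ 652.21290908 -141.73144274  160.84657249] [-4.65847658e-02  3.13626908e+00 -9.34343297e-04]
ring [[650.2, -182.6], [651.0, -213.9], [649.4, -152.1], [620.5, -182.8], [682.3, -182.8]]
handle [[605.8, -142.3], [696.3, -139.4]]
tray corners [[587.8, -243.6], [581.1, -38.5]] walls [[704.0, -230.2], [698.3, -49.0]]
big foot, blue top [[697. 192.   0.]] [[679. 206. 160.]] [[638. 281. 130.]]
```

{"name": "play_rows", "arguments": {
  "steps": [
    [[-1,8,0],[0,0,-0.06]],
    [[-3,28,0],[0,0,-0.18]],
    [[-5,60,0],[0,0,-0.3]],
    [[-7,95,0],[0,0,-0.42]],
    [[-9,130,0],[0,0,-0.54]],
    [[-11,165,0],[0,0,-0.66]],
    [[-13,197,0],[0,0,-0.78]],
    [[-15,220,0],[0,0,-0.9]]
  ]
}}

```text
time_s: 25.42
ee_pos: [658.8, 81.6, 155.8]
orientation: [1.418, -2.801, -0.001]
wrist_force: [-0.4, -1.1, -0.3]
finger_gap: 85.5
```

{"name": "play_rows", "arguments": {
  "steps": [
    [[0,0,0],[0,0,-0.12]],
    [[0,0,0],[0,0,-0.24]],
    [[0,0,0],[0,0,-0.36]],
    [[0,0,0],[0,0,-0.48]],
    [[0,0,0],[0,0,-0.6]],
    [[0,0,0],[0,0,-0.67]],
    [[0,0,0],[0,0,-0.67]],
    [[0,0,0],[0,0,-0.67]]
  ]
}}

```text
time_s: 26.08
ee_pos: [659.2, 78.9, 156.2]
orientation: [2.25, -2.191, -0.001]
wrist_force: [0.5, -0.5, -0.1]
finger_gap: 85.5
```

```bash
python3 - <<'E'
from h import *
o=bot.get_obs(); t=o['ee_pos']; M=R.from_rotvec(o['orientation']).as_matrix(); print(o['time_s'],t,M.round(3))
print('to pipe in tool',(M.T@(np.array([660,103,t[2]])-t)).round(1))
cm=camera_model('wrist'); w=capture('wrist'); cv2.imwrite('pics/w9.png',w)
pp=proj(cm,[[660,103,130]],'wrist')[0]; print('pred',pp)
hsv=cv2.cvtColor(w,cv2.COLOR_BGR2HSV); dark=(hsv[...,2]<60).astype(np.uint8); n,l,st,ct=cv2.connectedComponentsWithStats(dark)
for i in range(1,n):
    if st[i,4]>60: print(st[i],ct[i].round(1),onz(cm,[ct[i]],130,'wrist').round(1))
E
```

```text
26.0833 [659.19653941  78.90301673 156.17127828] [[ 0.027 -1.    -0.001]
 [-1.    -0.027 -0.   ]
 [ 0.     0.001 -1.   ]]
to pipe in tool [-24.1  -1.4  -0. ]
pred [279.77955248 261.17180494]
[ 85   0  67  18 837] [119.2   6. ] [[774. -74. 130.]]
[ 254    0   46   31 1332] [275.9  14.4] [[666.8 -58.7 130. ]]
[  13   10   67  254 8636] [ 50.  138.1] [[833.4  16.  130. ]]
[122  53   5  29 103] [123.4  65.4] [[767.2 -29.8 130. ]]
[436 209  58   8 247] [463.6 212.7] [[527.9  65.1 130. ]]
[ 260  244   41   36 1164] [280.  261.5] [[659.8 103.2 130. ]]
[    0   261   560   159 46439] [278.1 366.3] [[658.9 200.  130. ]]
```

Pipe re-measured at (659.8,103.2), matching the first measurement. Shifting over it and descending.

{"name": "play_rows", "arguments": {
  "steps": [
    [[-3,0,0],[0,0,0]],
    [[-8,0,0],[0,0,0]],
    [[-14,-0.5,0],[0,0,0]],
    [[-20,-1,0],[0,0,0]],
    [[-24,-1,4],[0,0,0]],
    [[-24,-1,14],[0,0,0]],
    [[-24,-1,28],[0,0,0]],
    [[-24,-1,42],[0,0,0]]
  ]
}}

```text
time_s: 26.8
ee_pos: [659.7, 103.3, 113.8]
orientation: [2.254, -2.189, -0.001]
wrist_force: [0.0, -0.4, 0.4]
finger_gap: 85.6
```

{"name": "play_rows", "arguments": {
  "steps": [
    [[0,0,14],[0,0,0]],
    [[0,0,26],[0,0,0]],
    [[0,0,36],[0,0,0]],
    [[0,0,44],[0,0,0]],
    [[0,0,49],[0,0,0]],
    [[0,0,52],[0,0,0]],
    [[0,0,52],[0,0,0]],
    [[0,0,52],[0,0,0]]
  ]
}}

```text
time_s: 27.47
ee_pos: [660.1, 102.9, 63.6]
orientation: [-2.253, 2.189, -0.001]
wrist_force: [-0.6, 0.5, 1.1]
finger_gap: 85.7
```

{"name": "play_rows", "arguments": {
  "steps": [
    [[0,0,0],[0,0,0]],
    [[0,0,0],[0,0,0]],
    [[0,0,0],[0,0,0]],
    [[0,0,0],[0,0,0]],
    [[0,0,0],[0,0,0]],
    [[0,0,0],[0,0,0]],
    [[0,0,0],[0,0,0]],
    [[0,0,0],[0,0,0]]
  ],
  "hand": 1,
  "squeeze": 35
}}

```text
time_s: 28.13
ee_pos: [660.1, 103.0, 63.6]
orientation: [-2.253, 2.188, -0.001]
wrist_force: [-0.4, 1.1, 3.1]
finger_gap: 39.4
```

{"name": "play_rows", "arguments": {
  "steps": [
    [[0,0,-3],[0,0,0]],
    [[0,0,-10],[0,0,0]],
    [[0,0,-24],[0,0,0]],
    [[0,0,-42],[0,0,0]],
    [[0,0,-62],[0,0,0]],
    [[0,0,-82],[0,0,0]],
    [[0,0,-100],[0,0,0]],
    [[0,0,-112],[0,0,0]]
  ]
}}

```text
time_s: 28.8
ee_pos: [660.5, 102.9, 178.8]
orientation: [-2.251, 2.187, -0.003]
wrist_force: [-0.1, 0.1, -1.0]
finger_gap: 38.8
```

{"name": "play_rows", "arguments": {
  "steps": [
    [[4,0,-3],[0,0,0]],
    [[14,1,-3],[0,0,0]],
    [[30,2,-3],[0,0,0]],
    [[50,3,-3],[0,0,0]],
    [[74,4,-3],[0,0,0]],
    [[98,5,-3],[0,0,0]],
    [[122,6,-3],[0,0,0]],
    [[146,7,-3],[0,0,0]]
  ]
}}

```text
time_s: 29.47
ee_pos: [655.9, -45.9, 176.3]
orientation: [2.251, -2.188, -0.003]
wrist_force: [-0.4, -0.4, -1.8]
finger_gap: 39.1
```

{"name": "play_rows", "arguments": {
  "steps": [
    [[24,1,0],[0,0,0]],
    [[48,3,0],[0,0,0]],
    [[70,5,0],[0,0,0]],
    [[92,7,0],[0,0,0]],
    [[112,8,0],[0,0,0]],
    [[127,9,0],[0,0,0]],
    [[137,10,0],[0,0,0]],
    [[140,10,0],[0,0,0]]
  ]
}}

```text
time_s: 30.13
ee_pos: [650.3, -185.5, 177.1]
orientation: [2.25, -2.19, -0.002]
wrist_force: [-1.0, 0.4, -1.1]
finger_gap: 39.5
```

{"name": "play_rows", "arguments": {
  "steps": [
    [[0,0,0],[0,0,0]],
    [[0,0,5],[0,0,0]],
    [[0,0,14],[0,0,0]],
    [[0,0,26],[0,0,0]],
    [[0,0,38],[0,0,0]],
    [[0,0,46],[0,0,0]],
    [[0,0,50],[0,0,0]],
    [[0,0,50],[0,0,0]]
  ]
}}

```text
time_s: 30.8
ee_pos: [650.4, -183.1, 126.0]
orientation: [2.252, -2.187, -0.004]
wrist_force: [0.5, 0.3, 0.1]
finger_gap: 39.5
```

```bash
python3 - <<'E'
from h import *
o=bot.get_obs(); t=o['ee_pos']; M=R.from_rotvec(o['orientation']).as_matrix(); print(o['time_s'],t,o['wrist_force'],o['finger_gap'],M.round(3).tolist())
print('to ring in tool',(M.T@(np.array([651.7,-184,t[2]])-t)).round(1))
s=capture('side');c=capture('scene'); w=capture('wrist')
cv2.imwrite('pics/s10.png',np.hstack([cv2.resize(s[180:360,280:430],(400,480)),cv2.resize(c[200:350,170:300],(400,480))]))
E
```

```text
30.8 [ 650.39774937 -183.10772155  126.03868485] [0.54906963 0.26638881 0.09269486] 39.49500667383266 [[0.029, -1.0, -0.003], [-1.0, -0.029, 0.0], [-0.0, 0.003, -1.0]]
to ring in tool [ 0.9 -1.3 -0. ]
```

View pics/s10.png

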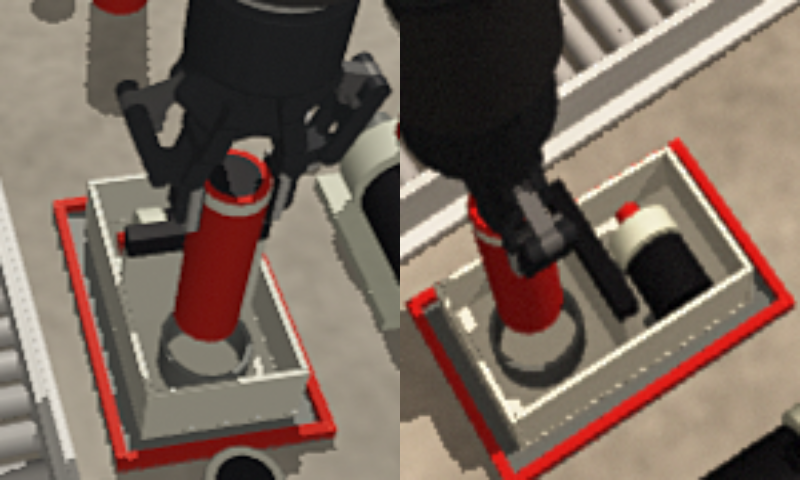

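The pipe hangs upright above the ring (side crop (208,350), scene crop (538,335)). Shifting 1 mm and lowering.

{"name": "play_rows", "arguments": {
  "steps": [
    [[0.5,-0.5,2],[0,0,0]],
    [[0.8,-1,6],[0,0,0]],
    [[0.8,-1,11],[0,0,0]],
    [[0.8,-1,17],[0,0,0]],
    [[0.8,-1,22],[0,0,0]],
    [[0.8,-1,26],[0,0,0]],
    [[0.8,-1,29],[0,0,0]],
    [[0.8,-1,31],[0,0,0]]
  ]
}}

```text
time_s: 31.62
ee_pos: [652.0, -184.2, 96.4]
orientation: [2.253, -2.189, -0.001]
wrist_force: [0.7, -0.4, -0.6]
finger_gap: 38.8
```

{"name": "play_rows", "arguments": {
  "steps": [
    [[0,0,2],[0,0,0]],
    [[0,0,5],[0,0,0]],
    [[0,0,8],[0,0,0]],
    [[0,0,11],[0,0,0]],
    [[0,0,14],[0,0,0]],
    [[0,0,16],[0,0,0]],
    [[0,0,18],[0,0,0]],
    [[0,0,19],[0,0,0]]
  ]
}}

```text
time_s: 32.28
ee_pos: [652.1, -184.2, 77.7]
orientation: [2.253, -2.189, -0.0]
wrist_force: [0.1, 1.0, -0.4]
finger_gap: 39.0
```

{"name": "play_rows", "arguments": {
  "steps": [
    [[0,0,0.5],[0,0,0]],
    [[0,0,1],[0,0,0]],
    [[0,0,1.5],[0,0,0]],
    [[0,0,2],[0,0,0]],
    [[0,0,2.5],[0,0,0]],
    [[0,0,3],[0,0,0]],
    [[0,0,3],[0,0,0]],
    [[0,0,3],[0,0,0]]
  ]
}}

```text
time_s: 32.95
ee_pos: [652.2, -184.2, 75.1]
orientation: [2.253, -2.189, -0.0]
wrist_force: [0.2, -0.5, -0.6]
finger_gap: 39.1
```

{"name": "play_rows", "arguments": {
  "steps": [
    [[0,0,0.5],[0,0,0]],
    [[0,0,1],[0,0,0]],
    [[0,0,1.5],[0,0,0]],
    [[0,0,2],[0,0,0]],
    [[0,0,2.5],[0,0,0]],
    [[0,0,3],[0,0,0]],
    [[0,0,3],[0,0,0]],
    [[0,0,3],[0,0,0]]
  ]
}}

```text
time_s: 33.62
ee_pos: [652.1, -184.2, 72.0]
orientation: [2.253, -2.189, -0.0]
wrist_force: [0.5, 0.6, -0.2]
finger_gap: 38.8
```

{"name": "play_rows", "arguments": {
  "steps": [
    [[0,0,0.4],[0,0,0]],
    [[0,0,0.8],[0,0,0]],
    [[0,0,1.2],[0,0,0]],
    [[0,0,1.6],[0,0,0]],
    [[0,0,2],[0,0,0]],
    [[0,0,2],[0,0,0]],
    [[0,0,2],[0,0,0]],
    [[0,0,2],[0,0,0]]
  ]
}}

```text
time_s: 34.28
ee_pos: [652.2, -184.3, 70.6]
orientation: [2.253, -2.189, 0.001]
wrist_force: [-1.1, 0.5, 4.0]
finger_gap: 39.3
```

Contact on the ring floor at exactly the expected height (70.6, +4 N). Releasing and retreating.

{"name": "play_rows", "arguments": {
  "steps": [
    [[0,0,-0.5],[0,0,0]],
    [[0,0,-0.5],[0,0,0]],
    [[0,0,-0.5],[0,0,0]],
    [[0,0,-0.5],[0,0,0]],
    [[0,0,-0.5],[0,0,0]],
    [[0,0,-0.5],[0,0,0]],
    [[0,0,-0.5],[0,0,0]],
    [[0,0,-0.5],[0,0,0]]
  ],
  "hand": 0
}}

```text
time_s: 34.95
ee_pos: [652.2, -184.3, 70.5]
orientation: [2.253, -2.189, -0.0]
wrist_force: [-0.1, 0.2, 0.3]
finger_gap: 85.7
```

{"name": "play_rows", "arguments": {
  "steps": [
    [[0,0,-3],[0,0,0]],
    [[0,0,-10],[0,0,0]],
    [[0,0,-24],[0,0,0]],
    [[0,0,-42],[0,0,0]],
    [[0,0,-64],[0,0,0]],
    [[0,0,-88],[0,0,0]],
    [[0,0,-106],[0,0,0]],
    [[0,0,-114],[0,0,0]]
  ]
}}

```text
time_s: 35.62
ee_pos: [653.3, -184.8, 190.1]
orientation: [-2.251, 2.187, -0.009]
wrist_force: [0.4, -0.6, 1.0]
finger_gap: 85.6
```

{"name": "play_rows", "arguments": {
  "steps": [
    [[-6,6,0],[0,0,0]],
    [[-20,20,0],[0,0,0]],
    [[-42,38,0],[0,0,0]],
    [[-66,56,0],[0,0,0]],
    [[-90,74,0],[0,0,0]],
    [[-108,88,0],[0,0,0]],
    [[-118,97,0],[0,0,0]],
    [[-120,100,0],[0,0,0]]
  ]
}}

```text
time_s: 36.28
ee_pos: [547.1, -65.4, 184.2]
orientation: [-2.256, 2.186, 0.001]
wrist_force: [0.6, -0.5, -0.3]
finger_gap: 85.2
```

```bash
python3 - <<'E'
from h import *
o=bot.get_obs(); print(o['time_s'],o['ee_pos'],o['wrist_force'],o['finger_gap'])
s=capture('side');c=capture('scene')
cv2.imwrite('pics/s11.png',np.hstack([cv2.resize(s[120:400,200:440],(400,467)),cv2.resize(c[150:360,90:300],(400,467))]))
P=[[652.3,-184.3,137]]; print(proj(camera_model('side'),P,'side'),proj(camera_model('scene'),P,'scene'))
E
```

```text
36.2833 [547.10180823 -65.38351413 184.16927443] [ 0.64297892 -0.5338783  -0.30500981] 85.24852020381513
[[364.57133201 269.43642441]] [[207.13541284 278.47965673]]
```

The viewer's limit is reached, so I'll check the stand of the pipe numerically instead.

```bash
python3 - <<'E'
from h import *
for n in('side','scene'):
    im=capture(n); cm=camera_model(n); hsv=cv2.cvtColor(im,cv2.COLOR_BGR2HSV)
    for nm,c,z in(('red',[652.3,-184.3],137),('white',[624.5,-321.6],130)):
        u,v=proj(cm,[[*c,z]],n)[0].astype(int); m=np.zeros((420,560),np.uint8); k=16
        m[v-k:v+k,u-k:u+k]=(hsv[v-k:v+k,u-k:u+k,2]<55); N,l,st,ct=cv2.connectedComponentsWithStats(m); i=l[v,u]
        print(n,nm,(u,v),i,st[i],onz(cm,[ct[i]],z,n).round(1))
    red=cv2.inRange(hsv,(0,150,60),(8,255,255))|cv2.inRange(hsv,(172,150,60),(179,255,255))
    F,T=proj(cm,[[652.3,-184.3,45],[652.3,-184.3,120]],n).astype(int); L=[red[int(T[1]+(F[1]-T[1])*a),int(T[0]+(F[0]-T[0])*a)]>0 for a in np.linspace(0.1,.9,9)]; print(n,'red along upright axis',sum(L),'/9')
E
```

```text
side red (np.int64(364), np.int64(269)) 0 [     0      0    560    420 234887] [[540.7 -36.6 137. ]]
side white (np.int64(372), np.int64(360)) 1 [362 351  22  22 372] [[ 624.1 -322.3  130. ]]
side red along upright axis 7 /9
scene red (np.int64(207), np.int64(278)) 2 [199 271  17  15 200] [[ 651.9 -183.9  137. ]]
scene white (np.int64(126), np.int64(307)) 1 [119 300  17  16 215] [[ 625.  -321.2  130. ]]
scene red along upright axis 5 /9
```

```bash
python3 - <<'E'
from h import *
n='side'; im=capture(n); cm=camera_model(n); hsv=cv2.cvtColor(im,cv2.COLOR_BGR2HSV); print(hsv[258:282:3,352:378:3,2])
red=cv2.inRange(hsv,(0,120,50),(8,255,255))|cv2.inRange(hsv,(172,120,50),(179,255,255)); m=red.copy(); m[:]=0; m[255:345,340:390]=red[255:345,340:390]
N,l,st,ct=cv2.connectedComponentsWithStats(m); print([(s.tolist(),c.round(0).tolist()) for s,c in zip(st,ct) if s[4]>40][1:])
print(proj(cm,[[652.3,-184.3,37],[652.3,-184.3,137],[632.3,-184.3,80],[672.3,-184.3,80]],n).round(0), bot.get_obs()['time_s'])
E
```

```text
[[ 25  31  33  36  74  82 234  96  59]
 [ 46 113 200 210 209 168  73  47  48]
 [126 201  55  52  53  52 186 155  17]
 [201  56  54  54  56  55  51 181 107]
 [203  55  54  55  55  53  55  51 206]
 [197 157  52  55  55  54  54  88 194]
 [ 98 201 155  54  52  53  57 200 145]
 [ 91 111 163 200 207 205 194 155 111]]
[([351, 260, 27, 22, 217], [364.0, 271.0]), ([344, 276, 31, 45, 881], [358.0, 300.0]), ([360, 340, 30, 5, 89], [378.0, 343.0])]
[[357. 306.]
 [365. 269.]
 [348. 293.]
 [372. 290.]] 36.5333
```

Both views show the pipe's top disc where an upright, seated pipe should have it. Handing in.

```bash
python3 -c "
from h import *
print(bot.finish_job())"
```

```text
the job is handed in; nothing more can be done
None
```

The job is handed in after about 36.5 s of robot time.

- **Caddy:** I rolled it along the rollers with a light grip on the handle, without raising it. It met the stop with about 9 N and stopped advancing there. I then lifted it off and lowered it into the red-edged tray, where it touched down at about 7 N. The wrist picture showed it sitting inside the red rim.
- **Red pipe:** I stood the smaller red pipe in the caddy's empty ring, and it touched the ring floor at the expected height. I then let go and moved the arm clear.

**Last checks:**
- The scene camera put the pipe's top at (651.9, −183.9) mm. I had released it at (652.2, −184.3) mm, and the side view also showed the top where an upright, seated pipe should have it.
- The white pipe had not moved, by more than about 1 mm in either view.
- Fingers and wrist force showed nothing in contact.

**What failed or disagreed:**
- The first grasp closed on nothing. The fingertips are really about 26 mm higher than the reported tool position says. I measured this from two views and corrected for it.
- I could not look at the final picture because the 12-picture viewing limit was used up, so the last check was by numbers only.
- One automatic brightness threshold missed the pipe's top in the side view, and I read it from the pixel values instead.
- Sampling along the pipe's line found red at 7 of 9 points in the side view but only 5 of 9 in the scene view. I did not look into why.

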